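# Put a canister away behind the bread case's sliding window

### The job

Slide the clear sloping window of the bread case open, stand the tall round canister upright on the narrow raised shelf behind it, setting it down by feel and never letting it drop, and slide the window fully shut again. Leave the other canisters and jars where they are.

Things in the scene. Friction and masses are not known exactly. Their poses are not given: they have to be found in the camera images.
- case: Fixed wooden bread case, 270 deep (x), 560 wide (y), 270 mm high. Origin: centre of underside; +x to its back. Roof only over x=62..135 mm (underside at z=258), front lip 75 high at x=-129, back wall at x=123. From (x,z)=(-123,87) to (57,267) the front is glass sloping 45 deg: fixed for y>0, sliding window for y<0 (way in, 250 wide). Under the roof reach in tilted, 30 to 45 deg.
- door (a joint): The sliding window: how far it is open, in m. 0 = fully shut (covers the half y<0); it slides along the case's +y, stiffly, up to 0.255 = fully open (lies over the fixed glass). It stays where it is left.
- door_grip (a point): Grip point in the middle of the window's wooden rib: a bar 14 mm wide (along the case's y), 100 mm long (up the slope), standing 42 mm proud of the glass, square to the 45 degree slope. The point is on its centre line, 28 mm off the glass, 14 mm under the rib's outer edge. Axes as the case's (not tilted). Moves with the window.
- shelf_line (a point): Point on the case's FLOOR, 12 mm above the counter, below the middle of the narrow wooden shelf (at x=45, y=-140 mm in the case); axes as the case's. The shelf is 76 mm deep (x), 250 long (y), level, with gaps before and behind. It is adjustable: its top is somewhere from 60 to 88 mm above the counter; the height is not given and must be felt or seen.
- tall_round: The tall round canister to put away: clear plastic cylinder with a wooden lid of the same diameter, 58 mm in diameter, 108 mm high, about 0.35 kg. Stands on the counter to the right of the case. Origin: centre of its underside, z up.
- square: Bystander: square canister with a wooden lid, 62 x 62 x 105 mm, on the counter. Origin: centre of its underside.
- low_round: Bystander: low round canister with a wooden lid, 74 mm in diameter, 65 mm high, on the counter. Origin: centre of its underside.
- in_square: Bystander: square canister 80 x 80 x 120 mm on the case's floor behind the fixed glass. Origin: centre of its underside.
- in_jar: Bystander: jar with a steel cap, 70 mm in diameter, 100 mm high, on the case's floor behind the fixed glass. Origin: centre of its underside.

How it is judged:
By the outcome, as a careful person would: the job done as asked, in the order asked, and still so for the second after the job is handed in, with the robot touching nothing.
It also fails if it takes over 72 s, if anything falls off the work surface, if the arm or the gripper's body presses on something with over 40 N, if the wrist force passes 120 N, or if a joint passes its speed limit or range.

### The arm

A 6-joint arm with a two-finger parallel gripper is mounted at the origin on the work surface. World frame = base frame: x ahead of the robot, y to its left, z up, the work surface at z = 0. Lengths are in m, angles in degrees, forces in N, time in s.
With the tool pointing down it reaches from about 0.375 to 0.9 m from the base axis. Payload 3.1 kg.
Tool frame: the origin (TCP) lies between the finger pads; the fingertips stand 11 mm ahead of it and the grasp point (between the pads) lies 8 mm behind it; z points along the fingers, y is the line along which they close (so a half turn about z gives the same grasp; the last joint's range is limited). The gripper opens to 87 mm and grips with 3 to 60 N. Pads are 19 mm wide; open, the fingers measure 117 mm over their backs; the gripper's body (75 mm by 190 mm) begins 51 mm behind the grasp point.
Start: joints at [60.819, 30.224, 82.088, -0, 67.689, -10.227], TCP at [0.203, 0.591, 0.212] pointing down, gripper open.
Joint ranges: [-176.69, 176.69], [-43.24, 126.21], [12.49, 139.97], [-82, 262], [0, 151.66], [-163.58, 163.58]. Speed limits (degrees/s): [159.86, 159.86, 180, 180, 180, 180].

### API

Orientations are given as a 3x3 rotation matrix whose columns are the frame's x, y, z axes.
In Python, from rig import bot, viewer, workorder, models gives the robot as it stands.
- The arm moves only by the shell command python3 -m jog 'ROWS'. ROWS is JSON, a list of rows, each a list of 7 numbers: the opening, from 0 (shut) to 1 (fully open), then the shift along the tool's x, y, z in m, then the turn, a rotation vector about the tool's x, y, z in degrees. In form: [[claw, x, y, z, ax, ay, az], ...]. A call has 1 to 20 rows; each row is the pose to reach, as a shift and turn from the pose commanded when the call began, along the tool's axes at that moment; what a row does not reach only later rows make up. A row lasts 1/8 s, in which the tool goes at most 62.5 mm and 10.7 degrees, less where a joint would pass 70% of its speed; a pose out of reach is approached as far as the arm can. A call with a gripper value outside its range is refused whole. The fingers move at their own pace and stop on an object; the grip force is fixed at half the most. Time passes only in rows, so rows that repeat a pose let the fingers close. It gives the time, the measured TCP pose, the force, the opening and the grip force at its end, in the units of the state.
- bot.read_state(): the state, without advancing time (a new reading comes with each control period).
- viewer.capture(name): name is "scene" or "side" or "wrist"; returns (picture, depth): 480x640x3 uint8, blue, green, red; 480x640 float32, m along the optical axis (not along the pixel's ray), 0 where there is no reading.
- viewer.camera_info(name): a dict with "fx", "fy", "cx", "cy" (pixels), "world_to_cam" (4x4, takes a point from world to camera coordinates). Camera axes: x right, y down, z forward; pixel columns grow to the right and rows downward; lengths in m; the calibration is good to about 2 mm. A picture is of the moment at which its call begins: read the wrist's pose just before it. camera_info takes no time and is no camera call; for the wrist camera it gives the pose at the moment of the call.
- workorder.hand_in(): hands the job in; it is judged then, once.
Trained networks look in the newest picture that a camera, given by its name, has taken for a name from the list of things; names that differ only in an ending like _2 or _b are one class to them, and where a whole thing is asked for, a point or a joint stands for the part that bears it (a point fixed in the world has none). Each returns a list of dicts, best first, with "p" (0 to 1); they miss things now and then, are a little off and sometimes report something else, mostly with a low value. They report only what shows in the picture. A call takes as long as a camera call.
- models.outline_of(camera, thing): "mask" (480x640 bool, what is visible of it).
- models.tip_of(camera, thing): "xyz" ([x, y, z] in m, in world coordinates, good to about 4 mm: a listed point, or the origin of a listed thing).
The state is a dict: "time_s": time; "joint_positions": joint angles; "qvel": joint speeds; "tau": joint torques, N m; "position": TCP position; "tcp_rot": TCP orientation; "force": force on the tool from outside, world axes, zero at the start; "moment": the same for the moment, N m; "opening": opening from 0.0 (shut) to 1.0 (fully open); "grasp_force": force on a finger pad.
Only numpy, scipy, OpenCV 4.12 (cv2) and the standard library are available. Lean on these libraries where they do the work, as an engineer would, in place of code of your own. Each camera call takes 0.05 s, during which the arm holds its last target. There are 200 camera calls.

## Working session

There is one attempt and no reset: what is moved stays moved. The work goes in short steps, Python scripts to look and compute and a shell command to move; the robot and the scene stay as the last step left them, time stands still between calls to the robot, and variables do not carry over. Pictures are saved under pics/ and viewed, at most 10 in all, crops included, and the job is handed in when it is done.

```bash
mkdir -p pics; ls; cat > h.py <<'E'
import numpy as np, cv2
from rig import bot, viewer, workorder, models
np.set_printoptions(precision=4,suppress=True)
def cloud(cam,mask=None):
    im,d=viewer.capture(cam); K=viewer.camera_info(cam)
    v,u=np.nonzero((d>0)&(np.ones_like(d,bool) if mask is None else mask))
    z=d[v,u]; P=np.c_[(u-K['cx'])/K['fx']*z,(v-K['cy'])/K['fy']*z,z,np.ones(len(z))]
    return im,d,(P@np.linalg.inv(K['world_to_cam']).T)[:,:3],np.c_[u,v]
E
python3 - <<'E'
from h import *
s=bot.read_state()
for k in s: print(k,np.array(s[k]))
ims=[]
for c in ['scene','side']:
    im,d=viewer.capture(c); ims.append(im)
    print(c,{k:np.array(v) for k,v in viewer.camera_info(c).items()})
    for t in ['case','door_grip','shelf_line','tall_round','square','low_round','in_square','in_jar']:
        try: print(t,[(np.array(r['xyz']),round(r['p'],2)) for r in models.tip_of(c,t)][:2])
        except Exception as e: print(t,e)
    cv2.imwrite(f'pics/{c}0.png',im)
E
```

```text
pics
time_s 0.0
joint_positions [ 60.8199  30.2757  82.1551   0.      67.688  -10.227 ]
qvel [-0.17    0.0472 -0.1102  0.0663  0.0355 -0.0451]
tau [  0.0005 -44.0044 -17.6595   0.0635   0.0581  -0.0001]
position [0.2026 0.5905 0.2112]
tcp_rot [[-0.9458  0.3248 -0.001 ]
 [ 0.3248  0.9458 -0.0018]
 [ 0.0004 -0.002  -1.    ]]
force [-1.3133  0.0418 -0.6284]
moment [ 0.0442  0.001  -0.0246]
grasp_force 0.0
opening 1.002113836298716
scene {'fx': array(470.3622), 'fy': array(470.3622), 'cx': array(313.1476), 'cy': array(246.8181), 'world_to_cam': array([[ 0.1824, -0.9832, -0.0067, -0.1139],
       [-0.9265, -0.1695, -0.3359,  0.5552],
       [ 0.3292,  0.0675, -0.9419,  1.1635],
       [ 0.    ,  0.    ,  0.    ,  1.    ]])}
case [(array([ 0.5685,  0.1628, -0.0014]), 0.93)]
door_grip [(array([0.5151, 0.0233, 0.2098]), 0.89), (array([ 0.5724,  0.166 , -0.0018]), 0.48)]
shelf_line []
tall_round [(array([ 0.5193, -0.4468, -0.0005]), 0.57)]
square [(array([ 0.6241, -0.3375, -0.0008]), 0.66)]
low_round [(array([ 0.4535, -0.31  , -0.0009]), 0.66)]
in_square [(array([0.5951, 0.2314, 0.0118]), 0.39)]
in_jar []
side {'fx': array(470.1305), 'fy': array(470.1305), 'cx': array(323.6118), 'cy': array(236.6093), 'world_to_cam': array([[ 0.9958,  0.0916, -0.0021, -0.5445],
       [ 0.0861, -0.944 , -0.3184, -0.0397],
       [-0.0311,  0.3169, -0.948 ,  1.1576],
       [ 0.    ,  0.    ,  0.    ,  1.    ]])}
case []
door_grip [(array([0.5181, 0.0249, 0.2092]), 0.93)]
shelf_line []
tall_round [(array([ 0.5201, -0.4507,  0.0011]), 0.64), (array([ 0.4513, -0.3098, -0.0013]), 0.63)]
square [(array([ 0.6223, -0.3389,  0.0047]), 0.64), (array([ 0.4514, -0.3104,  0.0002]), 0.56)]
low_round [(array([ 0.4571, -0.3086, -0.0019]), 0.74)]
in_square []
in_jar []
```

View pics/scene0.png

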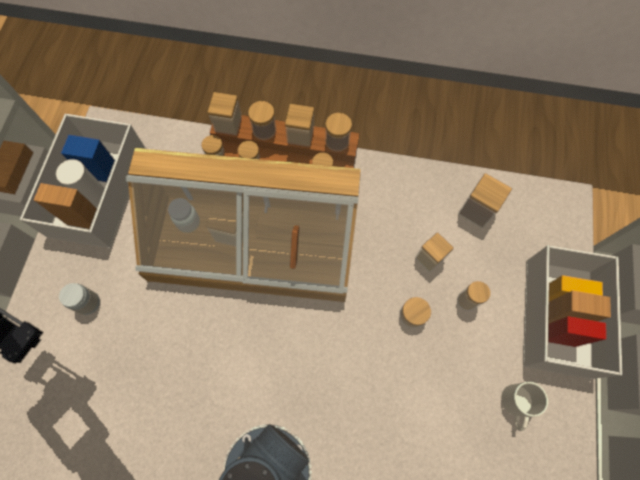

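View pics/side0.png

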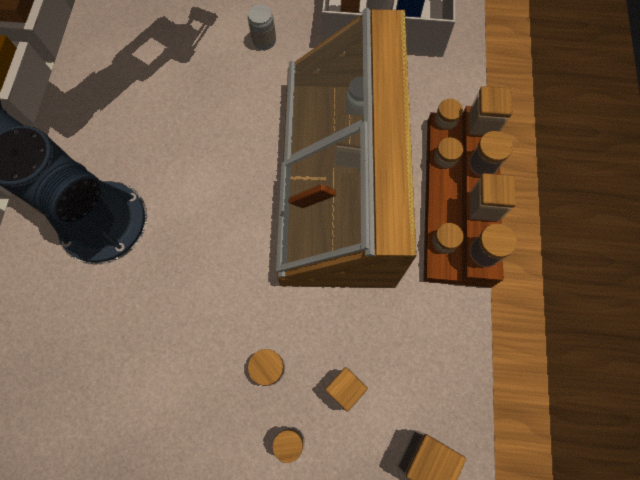

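The scene view shows the case at about (245,225), with the rib at (294,247) on the right-hand window. The canisters are at (417,311) low, (436,247) square and (478,292) tall. The side view agrees, with the tall one at (287,445). Next I'll fit the case yaw from depth and look for the shelf height.

```bash
cat >> h.py <<'E'
E
python3 - <<'E'
from h import *
A=[]
for c in ['scene','side']:
    im,d,P,uv=cloud(c); 
    m=(P[:,2]>.255)&(P[:,2]<.29)&(abs(P[:,0]-.6)<.25)&(abs(P[:,1]-.16)<.35)
    Q=P[m]; r=cv2.minAreaRect(Q[:,:2].astype(np.float32)*1000); print(c,'roof',r,np.median(Q[:,2]),len(Q))
    A.append(P)
    # tall canister and others: lid clusters
    for nm,xy in dict(tall=(.52,-.449),sq=(.623,-.338),low=(.455,-.309)).items():
        q=P[(np.hypot(P[:,0]-xy[0],P[:,1]-xy[1])<.06)&(P[:,2]>.03)]
        zt=np.percentile(q[:,2],90); t=q[q[:,2]>zt-.006]
        print(nm,zt,cv2.minAreaRect(t[:,:2].astype(np.float32)*1000))
    # rib
    q=P[(abs(P[:,0]-.517)<.06)&(abs(P[:,1]-.024)<.05)&(P[:,2]>.12)]
    print('rib z',np.percentile(q[:,2],[1,50,99]),len(q))
np.savez('c0.npz',a=A[0],b=A[1])
E
```

```text
scene roof ((617.4385375976562, 172.65977478027344), (178.72044372558594, 560.8285522460938), 4.3437933921813965) 0.27145109984665816 9523
tall 0.11145133319242764 ((519.890869140625, -450.4404296875), (55.334896087646484, 56.6875114440918), 52.92543029785156)
sq 0.1087082860914292 ((623.39013671875, -336.1534118652344), (61.76825714111328, 62.11845016479492), 50.97517395019531)
low 0.06950998646730118 ((452.6087341308594, -307.3525390625), (72.11536407470703, 71.07303619384766), 7.111030101776123)
rib z [0.121  0.1846 0.2502] 2271
side roof ((646.6627807617188, 173.2825469970703), (115.0066146850586, 562.5222778320312), 4.159280300140381) 0.2688527892112912 12786
tall 0.109839485283834 ((518.6346435546875, -453.3213806152344), (56.48463821411133, 55.89059829711914), 67.33264923095703)
sq 0.1066203405544502 ((622.9346923828125, -339.1759033203125), (61.841854095458984, 61.8543586730957), 51.72266387939453)
low 0.06691524244093094 ((451.96832275390625, -310.0727844238281), (71.82415771484375, 70.97257232666016), 5.361027240753174)
rib z [0.1216 0.1956 0.2488] 2256
```

```bash
cat >> h.py <<'E'
YAW=np.radians(4.25); O=np.array([.5695,.1665,0.])
def setc(o,yaw):
    global O,YAW; O=np.array(o);YAW=np.radians(yaw)
def Rc(): c,s=np.cos(YAW),np.sin(YAW); return np.array([[c,-s,0],[s,c,0],[0,0,1]])
def toC(P): return (np.asarray(P)-O)@Rc()
def toW(P): return np.asarray(P)@Rc().T+O
E
python3 - <<'E'
from h import *
z=np.load('c0.npz')
for k in 'ab':
    C=toC(z[k]); 
    m=(abs(C[:,0])<.16)&(abs(C[:,1])<.30)&(C[:,2]>.002)
    C=C[m]
    r=C[(C[:,2]>.262)&(C[:,2]<.285)]; print(k,'roof ext',np.percentile(r[:,0],[.5,2,98,99.5]),np.percentile(r[:,1],[.5,2,98,99.5]))
    n=(C[:,2]-C[:,0])/2**.5-.210/2**.5; s=(C[:,0]+C[:,2])/2**.5
    q=C[(n>.015)&(n<.06)&(abs(C[:,1])<.22)&(abs(C[:,0])<.11)]; nn=(q[:,2]-q[:,0])/2**.5-.210/2**.5; ss=(q[:,0]+q[:,2])/2**.5
    print('rib',len(q),'y',np.percentile(q[:,1],[2,50,98]),'n',np.percentile(nn,[2,50,90,98]),'s',np.percentile(ss,[2,50,98]))
    t=q[nn>np.percentile(nn,98)-.008]; print(' top y',np.percentile(t[:,1],[5,50,95]),t.mean(0))
    for y0,y1 in [(-.25,-.16),(-.12,-.03)]:
        q=C[(n<-.02)&(C[:,1]>y0)&(C[:,1]<y1)&(C[:,0]<.11)&(C[:,0]>-.11)&(C[:,2]<.12)]
        for x0 in np.arange(-.11,.11,.02):
            h=q[(q[:,0]>=x0)&(q[:,0]<x0+.02)]
            if len(h): print('   x',round(x0,3),len(h),np.percentile(h[:,2],[10,50,90]))
print(toC([[.5166,.0241,.2095]]))
E
```

```text
a roof ext [0.0268 0.0306 0.133  0.1347] [-0.2747 -0.2661  0.2682  0.2781]
rib 6047 y [-0.2153 -0.1116 -0.0095] n [0.0151 0.0176 0.0205 0.0567] s [0.0153 0.1306 0.2289]
 top y [-0.1438 -0.1373 -0.1306] [-0.0698 -0.1373  0.221 ]
b roof ext [0.0289 0.0322 0.1319 0.1334] [-0.2788 -0.2725  0.2636  0.2753]
rib 6580 y [-0.2162 -0.1331 -0.0124] n [0.0151 0.0169 0.0199 0.0575] s [0.0159 0.1356 0.2271]
 top y [-0.1458 -0.1415 -0.1329] [-0.0703 -0.1407  0.2196]
   x -0.11 6 [0.0093 0.0113 0.0136]
   x -0.09 6 [0.0097 0.0118 0.013 ]
   x -0.07 6 [0.0107 0.0125 0.0143]
   x -0.05 7 [0.0114 0.0124 0.014 ]
   x -0.03 6 [0.0084 0.011  0.0129]
   x -0.01 8 [0.0102 0.0127 0.0635]
   x 0.01 7 [0.0638 0.065  0.0675]
   x 0.03 8 [0.0629 0.0641 0.0651]
   x 0.05 3 [0.0619 0.0642 0.0655]
   x 0.07 17 [0.0636 0.0648 0.067 ]
   x 0.07 29 [0.0116 0.063  0.066 ]
[[-0.0633 -0.1381  0.2095]]
```

Depth puts the shelf top at about z = 0.064, with the floor reading 0.012 as it should. The rib top sits 57 mm off the nominal glass plane, which fits a window outer face at n≈15 mm. Next I'll write a waypoint helper and plan the approach to the door.

```bash
cat >> h.py <<'E'
from scipy.spatial.transform import Rotation as Ro
def tool(heading,tilt):  # world heading deg, tilt from straight down deg
    h,t=np.radians([heading,tilt]); z=np.array([np.cos(h)*np.sin(t),np.sin(h)*np.sin(t),-np.cos(t)]); y=np.array([-np.sin(h),np.cos(h),0])
    return np.c_[np.cross(y,z),y,z]
def rows(wps,ref=None):  # wps: (grasp-point world xyz, heading, tilt) -> shift mm, rotvec deg in the tool's present axes
    s=bot.read_state(); p,R=(np.array(s['position']),np.array(s['tcp_rot'])) if ref is None else ref
    print('t',s['time_s'],'p',p,'grasp pt case',toC(p-.008*R[:,2]),'F',np.array(s['force']),'op',round(s['opening'],3),'gf',s['grasp_force'],'j',np.array(s['joint_positions']).round(1))
    for g,h,t in wps:
        T=tool(h,t); q=np.array(g)+.008*T[:,2]
        print(np.round(R.T@(q-p),4),np.round(Ro.from_matrix(R.T@T).as_rotvec(degrees=True),2))
E
python3 - <<'E'
from h import *
n=np.array([-.707,0,.707])
g=toC([.5166,.0241,.2095]); print(g)
hw=4.25
rows([([.30,.30,.33],hw,25),(toW(g+.1*n),hw,45),(toW(g+.003*n),hw,45)])
E
```

```text
[-0.0633 -0.1381  0.2095]
t 1.0 p [0.203  0.5911 0.2122] grasp pt case [-0.334   0.4506  0.2202] F [ 0.8041 -1.0263 -0.3012] op 0.996 gf 0.0 j [ 60.8  30.2  82.1  -0.   67.7 -10.2]
[-0.1894 -0.2425 -0.1106] [ -5.06 -24.65 -22.83]
[-0.421  -0.46   -0.0624] [ -9.11 -44.37 -21.99]
[-0.484  -0.433   0.0062] [ -9.11 -44.37 -21.99]
```

```bash
python3 -m jog '[[1,-0.05,-0.05,-0.06,-2,-8,-8],[1,-0.1,-0.1,-0.11,-3,-15,-14],[1,-0.19,-0.24,-0.11,-5,-25,-22],[1,-0.19,-0.24,-0.11,-5,-25,-22],[1,-0.19,-0.24,-0.11,-5,-25,-22],[1,-0.421,-0.46,-0.0624,-9.1,-44.4,-22],[1,-0.421,-0.46,-0.0624,-9.1,-44.4,-22],[1,-0.421,-0.46,-0.0624,-9.1,-44.4,-22],[1,-0.421,-0.46,-0.0624,-9.1,-44.4,-22],[1,-0.421,-0.46,-0.0624,-9.1,-44.4,-22],[1,-0.421,-0.46,-0.0624,-9.1,-44.4,-22],[1,-0.421,-0.46,-0.0624,-9.1,-44.4,-22]]'
python3 - <<'E'
from h import *
n=np.array([-.707,0,.707]); g=toC([.5166,.0241,.2095])
rows([(toW(g+.1*n),4.25,45),(toW(g+.003*n),4.25,45)])
im,d=viewer.capture('wrist'); cv2.imwrite('pics/w1.png',im)
print([(np.array(r['xyz']),toC(r['xyz']),r['p']) for r in models.tip_of('wrist','door_grip')])
E
```

```text
time_s: 2.5
position: [0.4516, 0.088, 0.2784]
tcp_rot: [[-0.712, -0.011, 0.702], [-0.051, 0.998, -0.036], [-0.701, -0.062, -0.711]]
force: [-0.1, 0.5, 0.3]
opening: 1.003
grasp_force: 0.0
t 2.5 p [0.4516 0.088  0.2784] grasp pt case [-0.129  -0.0688  0.2841] F [-0.0671  0.548   0.2685] op 1.003 gf 0.0 j [ -2.9   2.9 132.4 -13.5   0.1 -81.5]
[ 0.0061 -0.0684  0.0053] [-5.05 -0.53 -0.08]
[ 0.0052 -0.0599  0.1019] [-5.05 -0.53 -0.08]
[(array([0.5121, 0.0237, 0.2082]), array([-0.0678, -0.1382,  0.2082]), 0.67)]
```

View pics/w1.png

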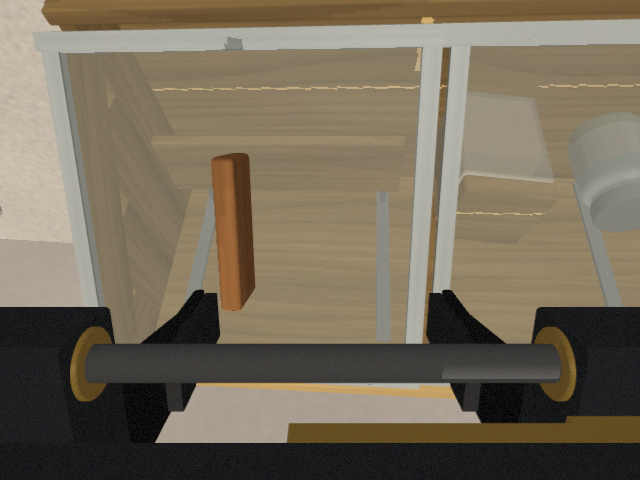

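The wrist view shows the rib at (235,230) slightly left of centre, as expected. J5 is at its zero limit, so 45° of tilt is too much this close in. I'll use about 22° for the rib, since the fingers can straddle it at any tilt.

```bash
python3 - <<'E'
from h import *
g=np.array([-.0625,-.139,.2095])+.004*np.array([-.707,0,.707]); T=tool(4.25,22)
w=toW(g); rows([(w-.1*T[:,2],4.25,22),(w,4.25,22)])
E
```

```text
t 2.6 p [0.4522 0.0885 0.2788] grasp pt case [-0.1283 -0.0684  0.2845] F [ 0.6385 -0.3161 -0.8912] op 0.998 gf 0.0 j [ -2.9   2.9 132.3 -13.8   0.  -81.2]
[-0.0298 -0.0693  0.0088] [-4.92 22.52 -1.14]
[ 0.0086 -0.0613  0.1008] [-4.92 22.52 -1.14]
```

```bash
python3 -m jog '[[1,-0.01,0,-0.01,-2,10,0],[1,-0.02,-0.03,0,-3,20,-1],[1,-0.03,-0.069,0.009,-4.9,22.5,-1.1],[1,-0.03,-0.069,0.009,-4.9,22.5,-1.1],[1,-0.03,-0.069,0.009,-4.9,22.5,-1.1],[1,-0.03,-0.069,0.009,-4.9,22.5,-1.1],[1,-0.03,-0.069,0.009,-4.9,22.5,-1.1]]'
python3 - <<'E'
from h import *
g=np.array([-.0625,-.139,.2095])+.004*np.array([-.707,0,.707]); T=tool(4.25,22)
w=toW(g); rows([(w-.1*T[:,2],4.25,22),(w,4.25,22)])
E
```

```text
time_s: 3.48
position: [0.4777, 0.0234, 0.2963]
tcp_rot: [[-0.925, -0.078, 0.371], [-0.073, 0.997, 0.029], [-0.372, -0.0, -0.928]]
force: [-0.2, -0.3, 0.0]
opening: 0.997
grasp_force: 0.0
t 3.475 p [0.4777 0.0234 0.2963] grasp pt case [-0.1052 -0.1359  0.3038] F [-0.2215 -0.3218  0.0413] op 0.997 gf 0.0 j [ -15.7    3.8  111.7   10.5   44.4 -116.4]
[-0.0027 -0.0031 -0.0003] [ 0.08 -0.16  0.23]
[-0.003  -0.0032  0.0997] [ 0.08 -0.16  0.23]
```

```bash
python3 -m jog '[[1,-0.003,-0.003,0.04,0,0,0],[1,-0.003,-0.003,0.07,0,0,0],[1,-0.003,-0.003,0.09,0,0,0],[1,-0.003,-0.003,0.1,0,0,0],[0,-0.003,-0.003,0.1,0,0,0],[0,-0.003,-0.003,0.1,0,0,0],[0,-0.003,-0.003,0.1,0,0,0],[0,-0.003,-0.003,0.1,0,0,0],[0,-0.003,-0.003,0.1,0,0,0],[0,-0.003,-0.003,0.1,0,0,0]]'
python3 - <<'E'
from h import *
g=np.array([-.0625,-.139,.2095])+.004*np.array([-.707,0,.707])
rows([(toW(g),4.25,22)]+[(toW(g+[0,d,0]),4.25,22) for d in (.13,.255)])
E
```

```text
time_s: 4.72
position: [0.5193, 0.022, 0.2054]
tcp_rot: [[-0.925, -0.076, 0.372], [-0.071, 0.997, 0.028], [-0.374, -0.001, -0.928]]
force: [-0.4, 0.3, -0.2]
opening: 0.405
grasp_force: 0.0
t 4.725 p [0.5193 0.022  0.2054] grasp pt case [-0.0638 -0.1404  0.2128] F [-0.4179  0.2878 -0.2063] op 0.405 gf 0.0 j [ -14.2   16.   114.4   14.    29.4 -119.5]
[ 0.0016  0.0014 -0.0001] [ 0.02 -0.07  0.13]
[ 0.0013  0.1314 -0.0001] [ 0.02 -0.07  0.13]
[ 0.001   0.2564 -0.    ] [ 0.02 -0.07  0.13]
```

```bash
python3 -m jog '[[0,0,0,0,0,0,0],[0,0,0,0,0,0,0],[0,0,0,0,0,0,0],[0,0,0,0,0,0,0],[0,0,0.01,0,0,0,0],[0,0,0.02,0,0,0,0],[0,0,0.035,0,0,0,0],[0,0,0.05,0,0,0,0]]'
python3 - <<'E'
from h import *
g=np.array([-.0625,-.139,.2095])+.004*np.array([-.707,0,.707])
rows([(toW(g+[0,d,0]),4.25,22) for d in (.05,.13,.255)])
E
```

```text
time_s: 5.72
position: [0.5154, 0.0717, 0.2052]
tcp_rot: [[-0.925, -0.076, 0.373], [-0.071, 0.997, 0.027], [-0.374, -0.002, -0.928]]
force: [0.2, -4.9, -0.5]
opening: 0.157
grasp_force: 30.0
t 5.725 p [0.5154 0.0717 0.2052] grasp pt case [-0.0639 -0.0906  0.2126] F [ 0.1905 -4.8747 -0.4976] op 0.157 gf 30.010781586170197 j [  -7.    16.1  114.3    8.7   28.3 -108.2]
[ 0.0014  0.0016 -0.0002] [-0.06 -0.07  0.14]
[ 0.0012  0.0816 -0.0003] [-0.06 -0.07  0.14]
[ 0.0009  0.2066 -0.0005] [-0.06 -0.07  0.14]
```

```bash
python3 -m jog '[[0,0,0.025,0,0,0,0],[0,0,0.05,0,0,0,0],[0,0.0,0.075,0,0,0,0],[0,0.0,0.1,0,0,0,0],[0,0.0,0.125,0,0,0,0],[0,0.0,0.15,0,0,0,0],[0,0.0,0.175,0,0,0,0],[0,0.0,0.19,0,0,0,0],[0,0.0,0.198,0,0,0,0],[0,0,0.203,0,0,0,0],[0,0,0.206,0,0,0,0],[0,0,0.206,0,0,0,0]]'
python3 - <<'E'
from h import *
g=np.array([-.0625,-.139,.2095])+.004*np.array([-.707,0,.707])
rows([(toW(g+[0,d,0]),4.25,22) for d in (.255,)])
E
```

```text
time_s: 7.22
position: [0.5001, 0.2774, 0.2052]
tcp_rot: [[-0.925, -0.076, 0.373], [-0.07, 0.997, 0.029], [-0.374, 0.0, -0.927]]
force: [2.9, -1.1, -1.4]
opening: 0.158
grasp_force: 30.0
t 7.225 p [0.5001 0.2774 0.2052] grasp pt case [-0.064   0.1157  0.2127] F [ 2.8846 -1.1113 -1.4246] op 0.158 gf 30.003490447998047 j [ 21.3  20.7 106.  -11.6  32.7 -64.4]
[ 0.0013  0.0003 -0.0002] [ 0.05 -0.04  0.1 ]
```

```bash
python3 -m jog '[[0,0,0.002,0,0,0,0],[0,0,0.004,0,0,0,0],[0,0,0.004,0,0,0,0]]'
```

```text
time_s: 7.6
position: [0.5, 0.2777, 0.2052]
tcp_rot: [[-0.925, -0.076, 0.372], [-0.073, 0.997, 0.022], [-0.372, -0.007, -0.928]]
force: [5.7, -15.6, 1.2]
opening: 0.157
grasp_force: 30.0
```

```bash
python3 -m jog '[[0.1,0,-0.004,0,0,0,0],[0.4,0,-0.004,0,0,0,0],[0.4,0,-0.004,0,0,0,0],[0.5,0,-0.004,0,0,0,0],[0.7,0,-0.004,-0.02,0,0,0],[0.7,0,-0.004,-0.05,0,0,0],[1,0,-0.004,-0.1,0,0,0],[1,0,-0.004,-0.13,0,0,0],[1,0,-0.004,-0.13,0,0,0]]'
cat > fk.py <<'E'
import numpy as np
from scipy.spatial.transform import Rotation as R
from scipy.optimize import least_squares
D=[([60.82,30.276,82.155,0,67.688,-10.227],[.2026,.5905,.2112]),([-2.9,2.9,132.3,-13.8,0,-81.2],[.4522,.0885,.2788]),([-15.7,3.8,111.7,10.5,44.4,-116.4],[.4777,.0234,.2963]),
([-14.2,16,114.4,14,29.4,-119.5],[.5193,.022,.2054]),([-7,16.1,114.3,8.7,28.3,-108.2],[.5154,.0717,.2052]),([21.3,20.7,106,-11.6,32.7,-64.4],[.5001,.2774,.2052])]
def fk(q,k):
    a1,d,h,a2,o3,a3,L=k; q=np.radians(q)
    e=lambda ax,a:R.from_euler(ax,a)
    A=e('z',q[0]); p=A.apply([a1,d,h]); A=A*e('y',q[1]); p=p+A.apply([0,0,a2]); A=A*e('y',q[2]); p=p+A.apply([o3,0,a3]); A=A*e('z',q[3])*e('y',q[4]); p=p+A.apply([0,0,L]); A=A*e('z',q[5]); return p,A.as_matrix()
K=least_squares(lambda k:np.concatenate([fk(q,k)[0]-p for q,p in D]+[.001*np.array(k)]),[0,.1,.3,.4,0,.4,.25]).x
lo=np.array([-176,-43,12.5,-82,0,-163]);hi=np.array([176,126,139.9,262,151.6,163])
def ik(tcp,Rm,q0):
    f=lambda q:np.r_[10*(fk(q,K)[0]-tcp),(R.from_matrix(Rm.T@fk(q,K)[1])).as_rotvec()]
    s=least_squares(f,np.clip(q0,lo+1,hi-1),bounds=(lo,hi)); return s.x.round(1),np.abs(s.fun).max().round(4)
if __name__=='__main__':
    print(K,[(fk(q,K)[0]-p).round(4) for q,p in D]); print(fk(D[-1][0],K)[1].round(3))
E
python3 fk.py
```

```text
time_s: 8.72
position: [0.4517, 0.2745, 0.3285]
tcp_rot: [[-0.923, -0.078, 0.377], [-0.071, 0.997, 0.031], [-0.378, 0.002, -0.926]]
force: [0.6, 0.1, -1.0]
opening: 0.941
grasp_force: 0.0
[-0.0029273   0.11118206  0.27708095  0.5889576   0.11507536  0.39473397
  0.31746707] [array([-0.0002,  0.0001,  0.0001]), array([-0.0001, -0.0001,  0.    ]), array([-0.    , -0.0001, -0.0001]), array([ 0.0001,  0.0002, -0.0001]), array([ 0.    , -0.    , -0.0002]), array([ 0.0001, -0.0001,  0.0003])]
[[ 0.076 -0.925  0.373]
 [-0.997 -0.07   0.029]
 [-0.001 -0.375 -0.927]]
```

```bash
cat > plan.py <<'E'
from h import *; import fk as F
def q_of(g,h,t,q0):
    T=tool(h,t); return F.ik(np.array(g)+.008*T[:,2],np.c_[-T[:,1],T[:,0],T[:,2]],q0)
E
python3 - <<'E'
from plan import *
q0=[20,20,110,-10,40,-65]
tall=np.array([.5193,-.4515,0])
for t in (30,35,40,45):
    for nm,g,hs in (('pick',tall+[0,0,.088],(-45,-30,-15)),('lift',tall+[0,0,.29],(-30,)),('above',toW([-.07,-.14,.064+.25]),(4.25,)),('place',toW([.045,-.14,.064+.088]),(4.25,)),('clr',toW([.02,-.14,.064+.088+.06]),(4.25,))):
        for h in hs:
            q,e=q_of(g,h,t,[np.degrees(np.arctan2(g[1],g[0]))-10]+[25,100,0,40,-90]); print(t,nm,h,q,e)
E
```

```text
30 pick -45 [ -51.9   38.8  102.6   21.4    9.4 -117.1] 0.0
30 pick -30 [ -56.1   38.9  102.2   48.5   17.1 -160.2] 0.0
30 pick -15 [ -57.9   39.3   97.5   38.    28.1 -163. ] 0.0663
30 lift -30 [ -56.1   21.5   92.8   20.    40.1 -128.5] 0.0
30 above 4.25 [ -16.6    4.1  113.    17.7   35.8 -122.7] 0.0
30 place 4.25 [ -11.4   29.   109.6   32.5   14.5 -135.2] 0.0
30 clr 4.25 [ -12.3   21.2  109.9   22.8   21.5 -125.8] 0.0
35 pick -45 [ -51.9   39.2  105.4   67.3    3.9 -163. ] 0.0174
35 pick -30 [ -55.7   38.9  102.9   52.3   15.3 -163. ] 0.0703
35 pick -15 [ -57.7   39.1   98.1   39.5   26.7 -163. ] 0.1409
35 lift -30 [ -57.2   20.8   96.7   28.1   33.8 -136.8] 0.0
35 above 4.25 [ -18.     3.2  116.9   26.2   29.5 -131.7] 0.0
35 place 4.25 [ -11.8   29.4  112.6   60.1   10.  -163. ] 0.0168
35 clr 4.25 [ -13.2   21.2  113.8   41.8   14.9 -145.2] 0.0
40 pick -45 [ -51.2   39.2  105.5   68.1    2.2 -163. ] 0.0959
40 pick -30 [ -55.2   38.8  103.2   53.4   13.8 -163. ] 0.149
40 pick -15 [ -57.5   39.    98.7   41.    25.5 -163. ] 0.2165
40 lift -30 [ -58.4   20.4  100.6   39.9   28.5 -148.9] 0.0
40 above 4.25 [ -19.6    2.8  120.8   39.7   24.  -145.9] 0.0
40 place 4.25 [ -11.    29.3  112.8   61.1    8.2 -163. ] 0.0945
40 clr 4.25 [ -13.2   21.5  115.9   59.9   11.6 -163. ] 0.0364
45 pick -45 [ -50.4   39.3  105.5   68.9    0.4 -163. ] 0.1745
45 pick -30 [ -54.7   38.8  103.4   54.5   12.4 -163. ] 0.228
45 pick -15 [ -57.3   38.9   99.2   42.4   24.3 -163. ] 0.2927
45 lift -30 [ -59.3   20.5  103.8   54.    24.8 -163. ] 0.0112
45 above 4.25 [ -20.7    2.9  124.    56.5   20.3 -163. ] 0.0136
45 place 4.25 [ -10.2   29.3  112.9   62.2    6.4 -163. ] 0.1726
45 clr 4.25 [ -12.3   21.4  116.1   61.1    9.6 -163. ] 0.113
```

```bash
python3 - <<'E'
from plan import *
_t=tool
def tool2(h,t): T=_t(h,t); return np.c_[-T[:,0],-T[:,1],T[:,2]]
import plan; plan.tool=tool2
tall=np.array([.5193,-.4515,0])
w2=np.array(viewer.camera_info('wrist')['world_to_cam']); s=bot.read_state(); c=-w2[:3,:3].T@w2[:3,3]
print('cam in tool',np.array(s['tcp_rot']).T@(c-s['position']))
for t in (35,38,42):
    q=[-20,20,100,20,30,60]
    for nm,g,h in (('lift',tall+[0,0,.29],-25),('pick',tall+[0,0,.088],-25),('lift',tall+[0,0,.29],-25),('lift',tall+[0,0,.29],4.25),('above',toW([-.07,-.14,.064+.27]),4.25),('mid',toW([0.0,-.14,.064+.16]),4.25),('place',toW([.045,-.14,.064+.088]),4.25)):
        q,e=plan.q_of(g,h,t,q); print(t,nm,h,q,e)
E
```

```text
cam in tool [ 0.0775  0.0001 -0.1737]
35 lift -25 [-58.8  21.1  96.1  32.   37.   34.8] 0.0
35 pick -25 [-58.8  39.7 105.   75.1  19.3 -13. ] 0.0
35 lift -25 [-58.8  21.1  96.1  32.   37.   34.8] 0.0
35 lift 4.25 [-64.7  25.6  88.2  38.8  58.7   2.5] 0.0
35 above 4.25 [-18.    1.4 115.   23.6  32.9  51.3] 0.0
35 mid 4.25 [-14.1  18.6 115.6  41.   15.9  34.9] 0.0
35 place 4.25 [-12.2  29.5 113.3  70.8   9.9   5.9] 0.0
38 lift -25 [-59.6  20.9  98.4  38.5  34.2  28.1] 0.0
38 pick -25 [-59.6  40.3 106.9  89.9  20.5 -28.4] 0.0
38 lift -25 [-59.6  20.9  98.4  38.5  34.2  28.1] 0.0
38 lift 4.25 [-66.   25.7  89.8  43.   58.2  -1.7] 0.0
38 above 4.25 [-19.    1.  117.3  29.6  29.4  45. ] 0.0
38 mid 4.25 [-14.7  18.9 117.9  60.1  13.3  15.5] 0.0
38 place 4.25 [-12.7  30.1 115.5 102.8  10.6 -26.5] 0.0
42 lift -25 [-60.7  20.9 101.3  49.   31.2  17.4] 0.0
42 pick -25 [-60.7  41.4 109.3 105.8  23.9 -45.3] 0.0
42 lift -25 [-60.7  20.9 101.3  49.   31.2  17.4] 0.0
42 lift 4.25 [-67.6  26.   91.8  48.7  57.9  -7.3] 0.0
42 above 4.25 [-20.3   0.6 120.4  40.7  25.2  33.4] 0.0
42 mid 4.25 [-15.5  19.6 120.9  93.5  13.1 -18.6] 0.0
42 place 4.25 [-13.4  31.3 118.3 130.5  15.5 -54.8] 0.0
```

```bash
cat >> h.py <<'E'
def turned(h,t): T=tool(h,t); return np.c_[-T[:,0],-T[:,1],T[:,2]]
def rows2(wps):
    s=bot.read_state(); p,R=np.array(s['position']),np.array(s['tcp_rot'])
    print('t',s['time_s'],'p',p,'grasp pt',p-.008*R[:,2],'case',toC(p-.008*R[:,2]),'F',np.array(s['force']),'op',round(s['opening'],3),'gf',round(s['grasp_force'],1),'j',np.array(s['joint_positions']).round(1))
    for g,h,t in wps:
        T=turned(h,t); print(np.round(R.T@(np.array(g)+.008*T[:,2]-p),4),np.round(Ro.from_matrix(R.T@T).as_rotvec(degrees=True),2))
E
python3 - <<'E'
from h import *
rows([([.45,-.1,.36],4.25,22),([.46,-.3,.36],4.25,22)])
E
```

```text
t 8.725 p [0.4517 0.2745 0.3285] grasp pt case [-0.1125  0.1164  0.3359] F [ 0.5652  0.0717 -0.975 ] op 0.941 gf 0.0 j [ 23.4   7.6 101.5  -9.1  50.1 -66.5]
[ 0.0163 -0.3732 -0.0333] [0.16 0.23 0.15]
[ 0.0213 -0.5734 -0.0357] [0.16 0.23 0.15]
```

```bash
python3 -m jog '[[1,0,-0.03,-0.01,0,0,10],[1,0.005,-0.06,-0.03,0,0,20],[1,0.01,-0.1,-0.035,0,0,30],[1,0.012,-0.15,-0.035,0,0,40],[1,0.015,-0.2,-0.035,0,0,50],[1,0.015,-0.25,-0.035,0,0,60],[1,0.015,-0.3,-0.035,0,0,70],[1,0.016,-0.35,-0.035,0,0,80],[1,0.016,-0.4,-0.035,0,0,90],[1,0.018,-0.45,-0.035,0,0,100],[1,0.02,-0.5,-0.035,0,0,110],[1,0.02,-0.53,-0.035,0,0,120],[1,0.02,-0.57,-0.035,0,0,130],[1,0.02,-0.57,-0.035,0,0,140],[1,0.02,-0.57,-0.035,0,0,150],[1,0.02,-0.57,-0.035,0,0,160],[1,0.02,-0.57,-0.035,0,0,170],[1,0.02,-0.57,-0.035,0,0,179],[1,0.02,-0.57,-0.035,0,0,179]]'
python3 - <<'E'
from h import *
tall=np.array([.5193,-.4515,0]); T=turned(-25,40)
rows2([(tall+[0,0,.3],-25,40),(tall+[0,0,.088]-.15*T[:,2],-25,40)])
viewer.capture('scene')
for c in ('scene','side'):
    im,d=viewer.capture(c); print(c,[(np.array(r['xyz']),r['p']) for r in models.tip_of(c,'tall_round')],[(toC(r['xyz']),r['p']) for r in models.tip_of(c,'shelf_line')],[(toC(r['xyz']),r['p']) for r in models.tip_of(c,'door_grip')])
    cv2.imwrite(f'pics/{c}1.png',im)
    K=viewer.camera_info(c); v,u=np.nonzero(d>0); z=d[v,u]
    P=(np.c_[(u-K['cx'])/K['fx']*z,(v-K['cy'])/K['fy']*z,z,np.ones(len(z))]@np.linalg.inv(K['world_to_cam']).T)[:,:3]; C=toC(P)
    q=C[(abs(C[:,1]+.14)<.1)&(abs(C[:,0])<.11)&(C[:,2]<.12)]
    for x0 in np.arange(-.11,.11,.02):
        h=q[(q[:,0]>=x0)&(q[:,0]<x0+.02)]
        if len(h): print('   x',round(x0,3),len(h),np.percentile(h[:,2],[10,50,90]))
    sh=C[(abs(C[:,2]-.065)<.008)&(abs(C[:,1]+.14)<.15)&(abs(C[:,0]-.045)<.06)]; print('shelf',np.percentile(sh,[1,50,99],axis=0))
E
```

```text
time_s: 11.1
position: [0.4629, -0.2969, 0.3493]
tcp_rot: [[0.924, 0.094, 0.37], [0.089, -0.996, 0.03], [0.372, 0.005, -0.928]]
force: [0.1, -0.1, 0.3]
opening: 0.999
grasp_force: 0.0
t 11.1 p [ 0.4629 -0.2969  0.3493] grasp pt [ 0.46   -0.2971  0.3567] case [-0.1436 -0.4542  0.3567] F [ 0.1312 -0.093   0.2897] op 0.999 gf 0.0 j [-55.4   9.7  95.2  20.8  65.3  22. ]
[0.0219 0.1616 0.0693] [-15.43  17.68  26.33]
[-0.0913  0.1123  0.1283] [-15.43  17.68  26.33]
scene [] [(array([ 0.0485, -0.14  ,  0.0119]), 0.73)] [(array([-0.0667,  0.1156,  0.2085]), 0.63)]
   x -0.11 29 [0.0124 0.0146 0.0167]
   x -0.09 489 [0.01   0.0136 0.0168]
   x -0.07 480 [0.0098 0.0136 0.0171]
   x -0.05 479 [0.0103 0.0133 0.0167]
   x -0.03 467 [0.0103 0.0135 0.0171]
   x -0.01 601 [0.0108 0.0149 0.0657]
   x 0.01 796 [0.0118 0.0646 0.0694]
   x 0.03 476 [0.0637 0.067  0.0697]
   x 0.05 474 [0.0636 0.067  0.0699]
   x 0.07 312 [0.0638 0.0666 0.0695]
   x 0.09 98 [0.0117 0.0149 0.0539]
shelf [[ 0.0072 -0.2611  0.0596]
 [ 0.0436 -0.1397  0.0667]
 [ 0.0827 -0.0157  0.0721]]
side [(array([ 0.5207, -0.4523,  0.0019]), 0.96)] [] [(array([-0.0632,  0.1153,  0.2122]), 0.69)]
   x -0.11 638 [0.0088 0.0111 0.0139]
   x -0.09 620 [0.0083 0.011  0.0138]
   x -0.07 598 [0.0086 0.011  0.0137]
   x -0.05 582 [0.0086 0.0112 0.0137]
   x -0.03 563 [0.0086 0.011  0.0135]
   x -0.01 630 [0.0091 0.0117 0.0644]
   x 0.01 580 [0.0619 0.0644 0.0667]
   x 0.03 629 [0.062  0.0644 0.0668]
   x 0.05 262 [0.0623 0.0645 0.0666]
   x 0.07 59 [0.0514 0.0639 0.0659]
shelf [[ 0.0068 -0.2797  0.0595]
 [ 0.0329 -0.1247  0.0644]
 [ 0.0839 -0.0169  0.0703]]
```

The shelf top reads 0.0655 from both cameras, with x 7..83 mm in the case, which matches. On to the canister, in two steps.

```bash
python3 -m jog '[[1,-0.03,0.04,0.04,-5,6,9],[1,-0.06,0.08,0.08,-10,12,18],[1,-0.091,0.1123,0.125,-15.4,17.7,26.3],[1,-0.091,0.1123,0.128,-15.4,17.7,26.3],[1,-0.091,0.1123,0.128,-15.4,17.7,26.3],[1,-0.091,0.1123,0.128,-15.4,17.7,26.3]]'
python3 - <<'E'
from h import *
tall=np.array([.5195,-.452,0]); T=turned(-25,40)
rows2([(tall+[0,0,.088],-25,40)])
E
```

```text
time_s: 12.3
position: [0.4379, -0.4137, 0.1999]
tcp_rot: [[0.693, -0.421, 0.585], [-0.321, -0.907, -0.273], [0.646, 0.001, -0.764]]
force: [0.3, -0.8, 0.3]
opening: 1.001
grasp_force: 0.0
t 12.3 p [ 0.4379 -0.4137  0.1999] grasp pt [ 0.4333 -0.4115  0.206 ] case [-0.1787 -0.5663  0.206 ] F [ 0.3167 -0.847   0.3471] op 1.001 gf 0.0 j [-67.9  23.4 116.4  73.3  27.3 -16.8]
[-0.0035  0.0002  0.1516] [ 0.   -0.21  0.11]
```

```bash
python3 -m jog '[[1,-0.0035,0,0.04,0,0,0],[1,-0.0035,0,0.08,0,0,0],[1,-0.0035,0,0.11,0,0,0],[1,-0.0035,0,0.135,0,0,0],[1,-0.0035,0,0.151,0,0,0],[1,-0.0035,0,0.151,0,0,0],[0.5,-0.0035,0,0.151,0,0,0],[0,-0.0035,0,0.151,0,0,0],[0,-0.0035,0,0.151,0,0,0],[0,-0.0035,0,0.151,0,0,0],[0,-0.0035,0,0.151,0,0,0],[0,-0.0035,0,0.151,0,0,0],[0,-0.0035,0,0.151,0,0,0]]'
python3 - <<'E'
from h import *
tall=np.array([.5195,-.452,0]); s=bot.read_state(); p=np.array(s['position'])-.008*np.array(s['tcp_rot'])[:,2]
rows2([(p+[0,0,.05],-25,40),(p+[0,0,.2],-25,40),([.44,-.30,.34],-12,40),(toW([-.09,-.14,.0655+.088+.185]),4.25,40)])
im,d=viewer.capture('side'); cv2.imwrite('pics/s2.png',im[240:,120:600])
E
```

```text
time_s: 13.92
position: [0.5232, -0.4537, 0.0819]
tcp_rot: [[0.692, -0.423, 0.585], [-0.323, -0.906, -0.274], [0.645, 0.001, -0.764]]
force: [-2.0, 0.9, 5.5]
opening: 0.659
grasp_force: 30.0
t 13.925 p [ 0.5232 -0.4537  0.0819] grasp pt [ 0.5185 -0.4515  0.088 ] case [-0.0967 -0.6125  0.088 ] F [-2.0045  0.8562  5.5012] op 0.659 gf 30.0 j [-60.2  41.  108.4  99.9  22.1 -39. ]
[ 0.0322  0.     -0.0382] [ 0.06 -0.2  -0.02]
[ 0.1291  0.0001 -0.1528] [ 0.06 -0.2  -0.02]
[ 0.0593 -0.105  -0.2799] [ 8.43 -0.2  -9.96]
[-0.0109 -0.4177 -0.3375] [ 18.9   -0.19 -22.39]
```

View pics/s2.png

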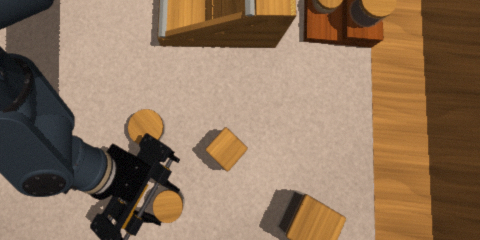

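The canister is gripped (opening 0.659 is about 57 mm, 30 N), with its lid in the crop at (167,207) between the fingers. Next I lift it and carry it over the opening.

```bash
python3 -m jog '[[0,0.01,0,-0.012,0,0,0],[0,0.032,0,-0.038,0,0,0],[0,0.064,0,-0.076,0,0,0],[0,0.096,0,-0.115,0,0,0],[0,0.129,0,-0.153,0,0,0],[0,0.129,0,-0.153,0,0,0],[0,0.11,-0.03,-0.19,3,0,-3],[0,0.085,-0.07,-0.235,6,0,-7],[0,0.059,-0.105,-0.28,8.4,0,-10],[0,0.059,-0.105,-0.28,8.4,0,-10]]'
python3 - <<'E'
from plan import *
plan_q=bot.read_state()['joint_positions']
import plan
plan.tool=turned
H=.0655+.088
W=[(toW([-.045,-.14,H+.185]),4.25,40),(toW([-.045,-.14,H+.02]),4.25,40),(toW([.045,-.14,H+.02]),4.25,40),(toW([.045,-.14,H]),4.25,40)]
rows2(W)
q=plan_q
for w in W: q,e=plan.q_of(*w,q); print(q,e)
E
```

```text
time_s: 15.22
position: [0.4422, -0.2949, 0.3299]
tcp_rot: [[0.751, -0.204, 0.628], [-0.16, -0.979, -0.127], [0.64, -0.005, -0.768]]
force: [1.0, -1.5, -4.6]
opening: 0.657
grasp_force: 30.0
t 15.225 p [ 0.4422 -0.2949  0.3299] grasp pt [ 0.4372 -0.2939  0.336 ] case [-0.1661 -0.4493  0.336 ] F [ 0.9754 -1.5367 -4.5541] op 0.657 gf 30.0 j [-64.6   4.5 114.2  46.3  45.2   8.4]
[ 0.0241 -0.3321  0.0192] [ 10.04   0.15 -12.49]
[-0.0815 -0.3312  0.146 ] [ 10.04   0.15 -12.49]
[-0.0151 -0.3561  0.2014] [ 10.04   0.15 -12.49]
[-0.0279 -0.356   0.2168] [ 10.04   0.15 -12.49]
[-17.8   2.8 115.7  31.9  27.2  43.8] 0.0
[-17.8  24.2 128.4 126.4  17.4 -54.9] 0.0
[-13.   27.9 116.1 103.5  11.3 -27.2] 0.0
[-13.   30.4 116.9 118.2  12.5 -42.2] 0.0
```

```bash
python3 -m jog '[[0,0.004,-0.055,0.003,2,0,-2],[0,0.008,-0.11,0.006,3.5,0,-4],[0,0.012,-0.165,0.009,5,0,-6],[0,0.016,-0.22,0.012,7,0,-8],[0,0.02,-0.275,0.015,8.5,0,-10],[0,0.024,-0.332,0.019,10,0,-12.5],[0,0.024,-0.332,0.019,10,0,-12.5],[0,0.024,-0.332,0.019,10,0,-12.5],[0,0.024,-0.332,0.019,10,0,-12.5]]'
python3 - <<'E'
from h import *
H=.0655+.088
W=[(toW([-.045,-.14,H+.185]),4.25,40),(toW([-.045,-.14,H+.02]),4.25,40),(toW([.045,-.14,H+.02]),4.25,40),(toW([.045,-.14,H]),4.25,40)]
rows2(W)
im,d=viewer.capture('scene');cv2.imwrite('pics/sc3.png',im); im,d=viewer.capture('side')
cv2.imwrite('pics/s3.png',im)
E
```

```text
time_s: 16.35
position: [0.5432, 0.0162, 0.3327]
tcp_rot: [[0.765, 0.068, 0.641], [0.057, -0.998, 0.038], [0.642, 0.007, -0.767]]
force: [-0.4, -0.4, -4.5]
opening: 0.658
grasp_force: 30.0
t 16.35 p [0.5432 0.0162 0.3327] grasp pt [0.5381 0.0159 0.3389] case [-0.0425 -0.1478  0.3389] F [-0.382  -0.4251 -4.5028] op 0.658 gf 30.0 j [-18.3   3.1 115.3  31.2  27.2  44.1]
[-0.0022 -0.0079 -0.0014] [ 0.54  0.06 -0.01]
[-0.1081 -0.0091  0.1251] [ 0.54  0.06 -0.01]
[-0.0391 -0.0096  0.1829] [ 0.54  0.06 -0.01]
[-0.0519 -0.0098  0.1982] [ 0.54  0.06 -0.01]
```

View pics/s3.png

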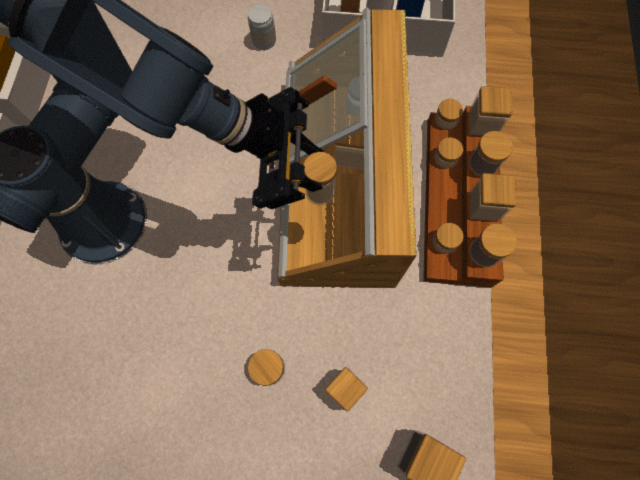

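The side view shows the canister upright over the opening at (320,168), clear of the rib at (318,88). I'll read the settled pose before going in.

```bash
python3 - <<'E'
from h import *
H=.0655+.088
rows2([(toW([-.045,-.14,H+.02]),4.25,40),(toW([.045,-.14,H+.02]),4.25,40)])
E
```

```text
t 16.45 p [0.5435 0.0159 0.3335] grasp pt [0.5384 0.0156 0.3396] case [-0.0422 -0.1482  0.3396] F [ 0.335   0.52   -4.7475] op 0.661 gf 30.0 j [-18.3   3.  115.2  31.2  27.2  44.1]
[-0.1089 -0.0096  0.1254] [ 0.59 -0.01 -0.02]
[-0.04   -0.0102  0.1832] [ 0.59 -0.01 -0.02]
```

```bash
python3 -m jog '[[0,-0.01,-0.005,0.011,0.3,0,0],[0,-0.02,-0.0096,0.023,0.6,0,0],[0,-0.03,-0.0096,0.035,0.6,0,0],[0,-0.04,-0.0096,0.046,0.6,0,0],[0,-0.05,-0.0096,0.058,0.6,0,0],[0,-0.06,-0.0096,0.069,0.6,0,0],[0,-0.07,-0.0096,0.081,0.6,0,0],[0,-0.08,-0.0096,0.092,0.6,0,0],[0,-0.09,-0.0096,0.104,0.6,0,0],[0,-0.098,-0.0096,0.113,0.6,0,0],[0,-0.104,-0.0096,0.12,0.6,0,0],[0,-0.109,-0.0096,0.1254,0.6,0,0],[0,-0.109,-0.0096,0.1254,0.6,0,0],[0,-0.109,-0.0096,0.1254,0.6,0,0]]'
python3 - <<'E'
from h import *
H=.0655+.088
viewer.capture('side')
rows2([(toW([-.045,-.14,H+.02]),4.25,40),(toW([.045,-.14,H+.02]),4.25,40),(toW([.045,-.14,H]),4.25,40)])
E
```

```text
time_s: 18.2
position: [0.5408, 0.0242, 0.1681]
tcp_rot: [[0.763, 0.075, 0.642], [0.058, -0.997, 0.047], [0.644, 0.001, -0.765]]
force: [-0.3, -0.4, -4.5]
opening: 0.656
grasp_force: 30.0
t 18.25 p [0.5408 0.0245 0.1682] grasp pt [0.5357 0.0241 0.1744] case [-0.0443 -0.1395  0.1744] F [-0.0004  0.2114 -4.7086] op 0.656 gf 30.0 j [-17.6  24.2 128.5 127.2  17.5 -55.6]
[-0.0011  0.0005  0.0002] [ 0.01 -0.09  0.09]
[0.0677 0.0006 0.0581] [ 0.01 -0.09  0.09]
[0.0549 0.0006 0.0735] [ 0.01 -0.09  0.09]
```

```bash
python3 -m jog '[[0,0.008,0,0.007,0,0,0],[0,0.017,0,0.0145,0,0,0],[0,0.026,0,0.0223,0,0,0],[0,0.035,0,0.03,0,0,0],[0,0.044,0,0.0378,0,0,0],[0,0.053,0,0.0455,0,0,0],[0,0.061,0,0.0524,0,0,0],[0,0.0677,0,0.0581,0,0,0],[0,0.0677,0,0.0581,0,0,0],[0,0.0677,0,0.0581,0,0,0]]'
python3 - <<'E'
from h import *
H=.0655+.088
im,d=viewer.capture('side'); viewer.capture('scene')
rows2([(toW([.045,-.14,H+.02]),4.25,40),(toW([.045,-.14,H+.004]),4.25,40),(toW([.045,-.14,H-.004]),4.25,40)])
for c in ('side','scene'): print(c,[(toC(r['xyz']),r['p']) for r in models.tip_of(c,'tall_round')])
E
```

```text
time_s: 19.5
position: [0.6288, 0.0324, 0.167]
tcp_rot: [[0.763, 0.077, 0.642], [0.059, -0.997, 0.049], [0.643, 0.0, -0.765]]
force: [-0.4, -0.6, -4.9]
opening: 0.652
grasp_force: 30.0
t 19.6 p [0.6287 0.0324 0.1669] grasp pt [0.6236 0.032  0.173 ] case [ 0.044  -0.1382  0.173 ] F [-0.3219 -0.3638 -5.1609] op 0.657 gf 30.0 j [-12.8  28.  116.3 105.4  11.4 -29. ]
[0.0011 0.0019 0.0003] [-0.1  -0.04  0.11]
[-0.0092  0.0019  0.0125] [-0.1  -0.04  0.11]
[-0.0144  0.0019  0.0186] [-0.1  -0.04  0.11]
side [(array([ 0.0443, -0.1388,  0.0873]), 0.93)]
scene [(array([ 0.0415, -0.1351,  0.0847]), 0.79)]
```

```bash
python3 -m jog '[[0,-0.0016,0,0.005,0,0,0],[0,-0.0048,0,0.0085,0,0,0],[0,-0.0074,0,0.0115,0,0,0],[0,-0.0087,0,0.013,0,0,0],[0,-0.0087,0,0.013,0,0,0]]'; python3 -m jog '[[0,-0.0006,0,0.0008,0,0,0],[0,-0.0006,0,0.0008,0,0,0]]';python3 -m jog '[[0,-0.0006,0,0.0008,0,0,0],[0,-0.0006,0,0.0008,0,0,0]]'
```

```text
time_s: 20.32
position: [0.6309, 0.0324, 0.1512]
tcp_rot: [[0.763, 0.077, 0.641], [0.059, -0.997, 0.049], [0.643, -0.0, -0.766]]
force: [0.2, -0.3, -3.7]
opening: 0.651
grasp_force: 30.0
time_s: 20.58
position: [0.6312, 0.0325, 0.1505]
tcp_rot: [[0.763, 0.077, 0.642], [0.059, -0.997, 0.049], [0.644, 0.0, -0.765]]
force: [-0.4, 0.3, -5.0]
opening: 0.653
grasp_force: 30.0
time_s: 20.82
position: [0.6312, 0.0325, 0.1494]
tcp_rot: [[0.763, 0.077, 0.642], [0.059, -0.997, 0.049], [0.644, 0.0, -0.765]]
force: [0.2, 0.3, -4.9]
opening: 0.656
grasp_force: 30.0
```

```bash
for i in 1; do python3 -m jog '[[0,-0.0006,0,0.0008,0,0,0],[0,-0.0006,0,0.0008,0,0,0]]'|grep -E "pos|force"; done; python3 -m jog '[[0,-0.0006,0,0.0008,0,0,0],[0,-0.0006,0,0.0008,0,0,0]]'|grep -E "pos|force"
```

```text
position: [0.6312, 0.0325, 0.1483]
force: [-0.3, 0.1, -4.4]
grasp_force: 30.0
position: [0.6316, 0.0325, 0.1477]
force: [-0.4, 0.1, -3.2]
grasp_force: 30.0
```

```bash
python3 -m jog '[[0,-0.0006,0,0.0008,0,0,0],[0,-0.0006,0,0.0008,0,0,0]]'|grep -E "pos|force"; python3 - <<'E'
from h import *
for i in range(3):
    viewer.capture('side'); print(np.array(bot.read_state()['force']),bot.read_state()['position'][2])
E
```

```text
position: [0.6323, 0.0326, 0.1478]
force: [-2.3, 0.1, 5.2]
grasp_force: 30.0
[-3.3699  0.932   6.1138] 0.14775227991071044
[-3.1151 -0.5008  5.0129] 0.14775675074460556
[-2.8549 -0.0709  5.2983] 0.1477389433378527
```

Contact felt: Fz went from −5 to +5 N with the underside at about 0.066, matching the seen shelf height. I'll ease off the load, open, and withdraw along the tool axis.

```bash
python3 -m jog '[[0,0.0003,0,-0.0004,0,0,0],[0.75,0.0003,0,-0.0004,0,0,0],[0.8,0.0003,0,-0.0004,0,0,0],[1,0.0003,0,-0.0004,0,0,0],[1,0.0003,0,-0.0004,0,0,0],[1,0.0003,0,-0.0004,0,0,0],[1,0.0003,0,-0.0004,0,0,0],[1,0,0,-0.01,0,0,0],[1,0,0,-0.025,0,0,0],[1,0,0,-0.04,0,0,0]]'
python3 - <<'E'
from h import *
viewer.capture('side'); viewer.capture('scene')
for c in ('side','scene'): print(c,[(toC(r['xyz']),r['p']) for r in models.tip_of(c,'tall_round')])
im,_=viewer.capture('wrist'); cv2.imwrite('pics/w4.png',im)
rows2([])
E
```

```text
time_s: 22.98
position: [0.6054, 0.0306, 0.1773]
tcp_rot: [[0.763, 0.077, 0.642], [0.059, -0.997, 0.05], [0.644, -0.0, -0.765]]
force: [0.5, 0.4, -0.1]
opening: 1.001
grasp_force: 0.0
side [(array([ 0.0478, -0.136 ,  0.0668]), 0.94)]
scene []
t 23.225 p [0.606  0.0305 0.177 ] grasp pt [0.6009 0.0301 0.1831] case [ 0.0212 -0.1384  0.1831] F [ 0.596   0.4506 -0.5229] op 1.001 gf 0.0 j [-13.9  25.7 119.  105.8  12.1 -30.3]
```

View pics/w4.png

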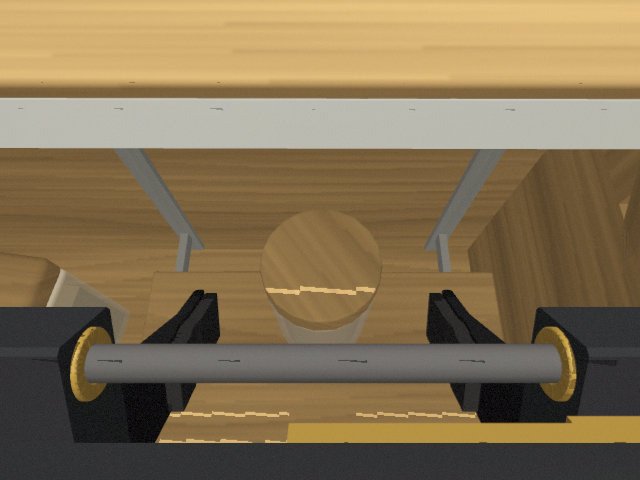

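The wrist view shows the canister upright on the shelf, lid at (321,268), fingers clear on both sides. I'll withdraw and go to the rib.

```bash
python3 - <<'E'
from plan import *
import plan; plan.tool=turned
g=np.array([-.0638,.1155,.2128]); T=turned(4.25,22); w=toW(g)
T4=turned(4.25,40); s=bot.read_state(); p=np.array(s['position'])-.008*np.array(s['tcp_rot'])[:,2]
W=[(p-.08*T4[:,2],4.25,40),(p-.17*T4[:,2],4.25,35),(w-.13*T[:,2],4.25,22),(w,4.25,22)]
rows2(W); q=s['joint_positions']
for x in W: q,e=plan.q_of(*x,q); print(q,e)
E
```

```text
t 23.225 p [0.606  0.0305 0.177 ] grasp pt [0.6009 0.0301 0.1831] case [ 0.0212 -0.1384  0.1831] F [ 0.596   0.4506 -0.5229] op 1.001 gf 0.0 j [-13.9  25.7 119.  105.8  12.1 -30.3]
[ 0.0001 -0.0001 -0.08  ] [-0.09 -0.09  0.12]
[-0.0004 -0.0003 -0.17  ] [-0.09 -5.09  0.12]
[-0.0075 -0.2542 -0.201 ] [ -0.07 -18.09   0.13]
[-0.0479 -0.2541 -0.0774] [ -0.07 -18.09   0.13]
[-16.6  14.6 121.9  68.3  14.2   6.1] 0.0
[-19.1   1.5 118.9  27.3  29.7  46.4] 0.0
[ 23.3   7.8 101.7  -9.2  50.  113.7] 0.0
[ 21.3  20.7 106.  -11.7  32.7 115.8] 0.0
```

```bash
python3 -m jog '[[1,0,0,-0.02,0,0,0],[1,0,0,-0.04,0,0,0],[1,0,0,-0.06,0,0,0],[1,0,0,-0.08,0,0,0],[1,0,0,-0.1,0,-1,0],[1,0,0,-0.125,0,-2,0],[1,0,0,-0.15,0,-4,0],[1,0,0,-0.17,0,-5,0],[1,-0.001,-0.05,-0.177,0,-8,0],[1,-0.003,-0.1,-0.184,0,-11,0],[1,-0.005,-0.15,-0.19,0,-14,0],[1,-0.006,-0.2,-0.195,0,-16,0],[1,-0.0075,-0.254,-0.201,0,-18,0],[1,-0.0075,-0.254,-0.201,0,-18,0],[1,-0.0075,-0.254,-0.201,0,-18,0],[1,-0.0075,-0.254,-0.201,0,-18,0]]'
python3 - <<'E'
from h import *
g=np.array([-.0638,.1155,.2128]); viewer.capture('wrist')
print([(toC(r['xyz']),r['p']) for r in models.tip_of('wrist','door_grip')])
rows2([(toW(g),4.25,22)])
E
```

```text
time_s: 25.22
position: [0.4513, 0.2719, 0.3253]
tcp_rot: [[0.925, 0.075, 0.373], [0.07, -0.997, 0.027], [0.374, 0.001, -0.927]]
force: [0.4, -0.6, -0.2]
opening: 0.996
grasp_force: 0.0
[(array([-0.0662,  0.1143,  0.2074]), 0.81)]
t 25.325 p [0.4516 0.2719 0.3257] grasp pt [0.4486 0.2717 0.3331] case [-0.1128  0.1139  0.3331] F [ 0.2371  0.1185 -0.2576] op 1.002 gf 0.0 j [ 23.1   7.7 101.8  -9.1  49.9 113.5]
[ 0.0003 -0.0017  0.1299] [ 0.01 -0.03  0.02]
```

```bash
python3 -m jog '[[0.6,0,-0.0017,0.03,0,0,0],[0.5,0,-0.0017,0.07,0,0,0],[0.5,0,-0.0017,0.1,0,0,0],[0.5,0,-0.0017,0.12,0,0,0],[0.5,0,-0.0017,0.13,0,0,0],[0.3,0,-0.0017,0.13,0,0,0],[0,0,-0.0017,0.13,0,0,0],[0,0,-0.0017,0.13,0,0,0],[0,0,-0.0017,0.13,0,0,0],[0,0,-0.0017,0.13,0,0,0],[0,0,-0.0017,0.13,0,0,0],[0,0,-0.0017,0.13,0,0,0]]'
python3 - <<'E'
from h import *
rows2([(toW([-.0638,-.139,.2128]),4.25,22)])
E
```

```text
time_s: 26.82
position: [0.5003, 0.2776, 0.2064]
tcp_rot: [[0.924, 0.077, 0.376], [0.072, -0.997, 0.027], [0.376, 0.003, -0.926]]
force: [0.1, -6.4, 4.1]
opening: 0.156
grasp_force: 30.0
t 26.825 p [0.5003 0.2776 0.2064] grasp pt [0.4972 0.2774 0.2138] case [-0.0638  0.116   0.2138] F [ 0.1443 -6.3875  4.1292] op 0.156 gf 30.0 j [ 21.4  20.7 106.  -12.   32.7 115.9]
[-0.0013  0.2549  0.0013] [ 0.07 -0.12  0.22]
```

```bash
python3 -m jog '[[0,0,0.015,0,0,0,0],[0,0,0.035,0,0,0,0],[0,0,0.06,0,0,0,0],[0,0,0.085,0,0,0,0],[0,0,0.11,0,0,0,0],[0,0,0.135,0,0,0,0],[0,0,0.16,0,0,0,0],[0,0,0.185,0,0,0,0],[0,0,0.21,0,0,0,0],[0,0,0.23,0,0,0,0],[0,0,0.243,0,0,0,0],[0,0,0.25,0,0,0,0],[0,0,0.255,0,0,0,0],[0,0,0.258,0,0,0,0],[0,0,0.258,0,0,0,0]]'
python3 - <<'E'
from h import *
viewer.capture('wrist')
rows2([(toW([-.0638,-.139,.2128]),4.25,22)])
E
```

```text
time_s: 28.7
position: [0.5193, 0.0232, 0.2064]
tcp_rot: [[0.924, 0.077, 0.375], [0.071, -0.997, 0.031], [0.376, -0.003, -0.927]]
force: [-1.9, 5.5, 5.3]
opening: 0.156
grasp_force: 30.0
t 28.75 p [0.5193 0.0232 0.2064] grasp pt [0.5163 0.023  0.2138] case [-0.0637 -0.1392  0.2138] F [-1.5024  5.36    6.3915] op 0.157 gf 30.0 j [-14.2  15.9 114.5  14.4  29.4  60.1]
[-0.0005 -0.0001  0.0009] [-0.19 -0.09  0.14]
```

```bash
python3 -m jog '[[0,0,0.002,0,0,0,0],[0,0,0.004,0,0,0,0],[0,0,0.004,0,0,0,0]]'
```

```text
time_s: 29.12
position: [0.5191, 0.0232, 0.2063]
tcp_rot: [[0.925, 0.078, 0.373], [0.068, -0.997, 0.038], [0.375, -0.01, -0.927]]
force: [1.9, 22.6, 5.4]
opening: 0.154
grasp_force: 30.0
```

Hard stop reached, so the window is fully shut (0 mm motion, 22 N). I'll back off the command, release squarely, and retreat.

```bash
python3 -m jog '[[0,0,-0.004,0,0,0,0],[0.3,0,-0.005,0,0,0,0],[0.5,0,-0.005,0,0,0,0],[0.6,0,-0.005,0,0,0,0],[0.6,0,-0.005,0,0,0,0],[0.6,0,-0.005,0,0,0,0],[0.6,0,-0.005,-0.02,0,0,0],[0.6,0,-0.005,-0.05,0,0,0],[0.6,0,-0.005,-0.1,0,0,0],[0.6,0,-0.005,-0.15,0,0,0],[0.6,0,-0.005,-0.15,0,0,0],[0.6,0,-0.005,-0.15,0,0,0]]'
python3 - <<'E'
from h import *
rows2([])
for c in ('wrist','side','scene'):
    im,d=viewer.capture(c)
    for t in ('door_grip','tall_round','square','low_round','in_square','in_jar'): print(c,t,[(toC(r['xyz']),np.array(r['xyz']),round(r['p'],2)) for r in models.tip_of(c,t)][:1])
    cv2.imwrite(f'pics/{c}9.png',im)
E
```

```text
time_s: 30.62
position: [0.4631, 0.0184, 0.344]
tcp_rot: [[0.924, 0.077, 0.374], [0.071, -0.997, 0.029], [0.375, -0.0, -0.927]]
force: [0.8, 0.8, -0.9]
opening: 0.598
grasp_force: 0.0
t 30.625 p [0.4631 0.0184 0.344 ] grasp pt [0.4601 0.0181 0.3514] case [-0.1201 -0.1399  0.3514] F [ 0.7644  0.7688 -0.943 ] op 0.598 gf 0.0 j [-17.2  -1.3 108.6  10.   52.5  63.7]
wrist door_grip [(array([-0.0638, -0.1379,  0.2098]), array([0.5161, 0.0243, 0.2098]), 0.63)]
wrist tall_round []
wrist square [(array([ 0.0121, -0.5072, -0.0014]), array([ 0.6192, -0.3384, -0.0014]), 0.85)]
wrist low_round [(array([-0.1506, -0.4603,  0.001 ]), array([ 0.4534, -0.3037,  0.001 ]), 0.6)]
wrist in_square []
wrist in_jar []
side door_grip [(array([-0.0644, -0.1406,  0.2141]), array([0.5157, 0.0215, 0.2141]), 0.63)]
side tall_round []
side square [(array([ 0.0152, -0.5088, -0.0014]), array([ 0.6224, -0.3398, -0.0014]), 0.57)]
side low_round [(array([-0.1489, -0.4673, -0.0008]), array([ 0.4556, -0.3106, -0.0008]), 0.78)]
side in_square []
side in_jar []
scene door_grip []
scene tall_round []
scene square [(array([ 0.0157, -0.5059,  0.0016]), array([ 0.6226, -0.3368,  0.0016]), 0.6)]
scene low_round [(array([-0.1514, -0.4689, -0.0002]), array([ 0.4533, -0.3123, -0.0002]), 0.83)]
scene in_square []
scene in_jar []
```

View pics/wrist9.png

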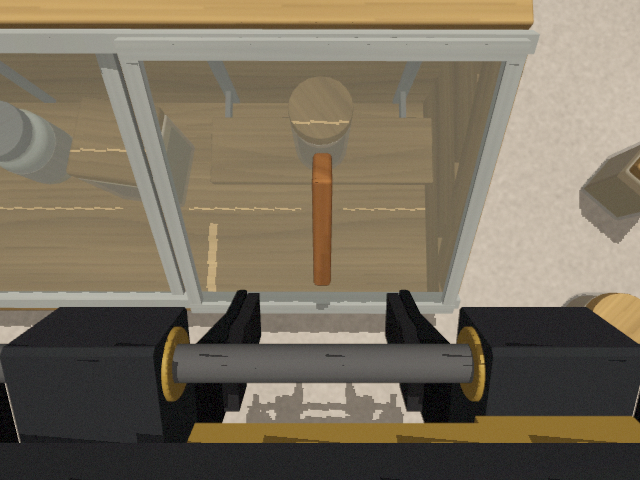

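View pics/side9.png

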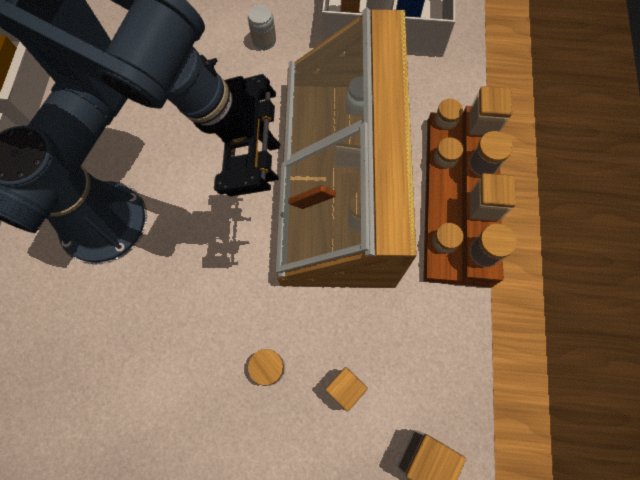

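The wrist view shows the window shut, with the rib at (322,220), and the canister upright on the shelf behind it at (321,115). In the side view the bystanders are unmoved and the gripper is clear.

```bash
python3 -c "
from rig import workorder
print(workorder.hand_in())"
```

```text
the job is handed in; nothing more can be done
None
```

The tall canister stands upright on the shelf, set down by feel; the window is fully shut against its stop, no bystander appears to have moved, and the job is handed in at about 31 s, with no verdict returned.

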